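# Clip on the vapour sensor, then open the coder's make-up fluid reservoir

## Task

Take the yellow clip-on vapour sensor from its stand by squeezing its levers, and let it spring shut upright on the drip tray's long edge nearest the robot, then let go of it. Only then take the red filler cap off its reservoir: nobody knows whether it unscrews clockwise or anticlockwise, so try one way and then, if it is blocked, the other. Finish while still holding the red cap upright and still, at least 5 cm above its seat. Leave the black cap and everything else on the table alone.

Things in the scene. Friction and masses are not known exactly. Their poses are not given: they have to be found in the camera images.
- tray: Open steel drip tray, 200 mm (its x) by 350 mm (its y), walls 5 mm thick, 45 mm high, fixed. Origin: centre of its underside, at table height. Its -x side is the long edge nearest the robot. Two white reservoirs stand in it, near faces 70 mm behind the near edge's outer face, caps 170 mm apart along y at tray x = +25 mm. Which of the two has the red cap varies.
- tray_edge (a point): Middle of the top of the tray's near long wall (top centre line of the 5 mm wall), 45 mm above the table. The edge runs along this frame's y, 350 mm long overall; the wall's thickness lies along x. Any place along it that is within 100 mm of this point will do.
- stand: Grey base 80 x 80 x 10 mm, fixed, with an upright aluminium plate 5 mm thick, 70 mm wide, top edge 60 mm above the table, on which the sensor clip is parked. Origin: centre of the underside; the plate stands over the origin, its thickness along this frame's x, its edge along y.
- clip: Yellow sprung clip like a clothes-peg, upright, 24 mm wide along y, 65 g, white sensor pod (16 x 30 x 20 mm) outside its -x jaw. Origin: pivot pin, 9 mm above the top of the plate it holds. x across the jaws (through the plate), z up. Jaws reach 26 mm below the origin; squeezed, their tips are 16 mm apart. On the tray the origin belongs about 9 mm above the edge (5 to 16 is fine).
- clip_levers (a point): Between the two levers, 30 mm above the clip's origin: where to pinch them from above, fingers closing along the clip's x. The levers rise to 42 mm above the origin and lean outward: 43 mm over their outer faces near the top, 26 mm and parallel when fully squeezed. Squeezing takes 6 to 8 N; 20 N holds it firmly open. Squeezed, the clip's body frame tips by about 0.2 rad.
- clip_jaw (a joint): Opening angle of the sprung clip in rad: 0 when shut on a 5 mm plate or wall, 0.42 fully squeezed open, -0.12 shut on nothing.
- res_red: The white reservoir that has the red cap: box 110 x 110 x 75 mm, fixed in the tray, with a black round filler neck on top (48 mm outer diameter, rim 87 mm above this origin). Origin: centre of its underside, 5 mm above the table. Same yaw as the tray.
- cap_red: Red ribbed round cap, 50 mm diameter, 24 mm tall, 90 g, white pointer line on top towards its -x. Origin: on the axis at the underside of the head, at the start on the neck's rim 92 mm above the table; z up, head spans 0 to 24 mm. A stem with cross-bar reaches 21 mm down into the neck. Starts tight; 15 to 25 N of grip suits. Keep the fingertips above the rim.
- cap_black: Identical black cap on the other reservoir, to be left alone. Origin as for the red one.
- coder: Bystander: black handheld date coder, body 90 x 75 x 110 mm with a handle, on the table beyond the stand, to be left alone. Origin: centre of the body's underside.
- tape: Bystander: roll of clear tape lying flat, 90 mm diameter, 24 mm tall. Origin: centre of its underside.
- cleaner: Bystander: bottle 56 mm diameter, 130 mm tall, blue cap, beyond the tray. Origin: centre of its underside.
- binder_clip: Bystander: small black binder clip, 22 x 32 x 18 mm with a wire arm, lying near the robot. Origin: centre of its underside.
- res_red_neck (a point): Centre of the rim of the red cap's neck, where the cap seats. Thread: one way round (left or right hand, varying, not visible) the cap is blocked within 0.15 rad and slips in the fingers if forced. The other way it turns easily, comes free at 0.95 to 1.2 rad from the start (stop at 1.24 rad), then lifts straight off. Until then it lifts only about 2 mm.
- marker: Bystander: blue marker pen lying flat, 16 mm thick, 120 mm long, left of and near the robot. Origin: under its middle.

How it is judged:
By the outcome, as a careful person would: the job done as asked, in the order asked, and still so for the second after the job is handed in, while the arm keeps its last pose, push and grip.
It also fails if it takes over 48 s, if anything falls off the work surface, if the arm or the gripper's body presses on something with over 40 N, if the wrist force passes 120 N, or if a joint passes its speed limit or range.

## Robot

A 6-joint arm with a two-finger parallel gripper is mounted at the origin on the work surface. World frame = base frame: x ahead of the robot, y to its left, z up, the work surface at z = 0. Lengths are in mm, angles in rad, forces in N, time in s.
With the tool pointing down it reaches from about 400 to 925 mm from the base axis. Payload 12.5 kg.
Tool frame: the origin (TCP) lies midway between the tips of the shut fingers; the grasp point (between the pads) lies 19 mm behind it (env.pinch_z is the z of the grasp point in the tool frame, in mm); z points along the fingers, y is the line along which they close (so a half turn about z gives the same grasp; the last joint's range is limited). The gripper opens to 95 mm and grips with 3 to 60 N. Pads are 20 mm wide; open, the fingers measure 119 mm over their backs; the gripper's body (75 mm by 180 mm) begins 59 mm behind the grasp point.
Start: joints at [1.077, 0.491, 1.559, -0, 1.092, -0.106], TCP at [236.331, 578.614, 214.661] pointing down, gripper open.
Joint ranges: [-3.1, 3.1], [-0.84, 2.19], [0.05, 2.79], [-1.13, 4.28], [0.06, 2.93], [-2.69, 2.69]. Speed limits (rad/s): [2.22, 2.22, 2.79, 3.14, 3.14, 3.14].

## Interface

Orientations are given as [roll, pitch, yaw] about the fixed x, y, z axes, in that order (R = Rz(yaw) Ry(pitch) Rx(roll)).
In Python, from cell import env, eyes gives the robot as it stands.
- The arm moves only by the shell command python3 -m inch 'ROWS'. ROWS is JSON, a list of rows, each a list of 3 entries, a list of its own where there are three numbers: the shift along the tool's x, y, z in units of 60 mm (1.0 is 60 mm), then the turn about the tool's z in units of 5 degrees (1.0 is 5 degrees), then the closure, from -1 (fully open) to 1 (shut). In form: [[[tx, ty, tz], turn, claw], ...]. A call has exactly 10 rows; each row shifts and turns the commanded pose from where the row before left it, along the tool's axes as they then stand; what a row does not reach is not made up. A row lasts 1/8 s, in which the tool goes at most 62.5 mm and 10.7 degrees, less where a joint would pass 70% of its speed; a pose out of reach is approached as far as the arm can. A call is refused whole if a number of a shift passes 1 or a number of a turn 1, either way. A call with a gripper value outside its range is refused whole. The fingers move at their own pace and stop on an object; the grip force is fixed at half the most. Time passes only in rows, so rows that do not move let the fingers close, or fill a call up. It gives the time, the measured TCP pose, the force, the opening and the grip force at its end, in the units of the state.
- env.state(): the state, without advancing time (a new reading comes with each control period).
- eyes.read_camera(name): name is "scene" or "top" or "wrist"; returns a dict with "pixels" (400x640x3 uint8, red, green, blue), "fx", "fy", "cx", "cy" (pixels), "extrinsics" (4x4, takes a point from world to camera coordinates). Camera axes: x right, y down, z forward; pixel columns grow to the right and rows downward; lengths in mm; the calibration is good to about 2 mm. A picture is of the moment at which its call begins. There is no depth.
- env.job_done(): hands the job in; it is judged then, once.
Trained networks look in a picture, given as the dict that the camera call returned (one of the last four; its "shot" number tells which), for a name from the list of things; names that differ only in an ending like _2 or _b are one class to them, and where a whole thing is asked for, a point or a joint stands for the part that bears it (a point fixed in the world has none). Each returns a list of dicts, best first, with "score" (0 to 1); they miss things now and then, are a little off and sometimes report something else, mostly with a low value. They report only what shows in the picture. A call takes as long as a camera call.
- eyes.boxes_of(name, picture): "centre" ([row, column] in pixels, amid what is visible of it).
- eyes.cut_out(name, picture): "mask" (400x640 bool, what is visible of it) and "centre" ([row, column] in pixels, amid what is visible of it).
- eyes.spot_point(name, picture): "centre" ([row, column] in pixels: a listed point, or the origin of a listed thing).
The state is a dict: "t": time; "joints": joint angles; "qvel": joint speeds; "tau": joint torques, N m; "eef_pos": TCP position; "tcp_rot": TCP orientation; "ft_force": force on the tool from outside, world axes, zero at the start; "moment": the same for the moment, N m; "opening": opening from 0.0 (shut) to 1.0 (fully open); "grip_force": force on a finger pad.
Only numpy, scipy, OpenCV 4.12 (cv2) and the standard library are available. Lean on these libraries where they do the work, as an engineer would, in place of code of your own. Each camera call takes 0.05 s, during which the arm holds its last target. There are 200 camera calls.

## Working session

There is one attempt and no reset: what is moved stays moved. The work goes in short steps, Python scripts to look and compute and a shell command to move; the robot and the scene stay as the last step left them, time stands still between calls to the robot, and variables do not carry over. Pictures are saved under pics/ and viewed, at most 10 in all, crops included, and the job is handed in when it is done.

```bash
ls; mkdir -p pics
cat > h.py <<'E'
import numpy as np, cv2
from cell import env, eyes
def ray(p,px):
    E=np.array(p["extrinsics"]);R=E[:3,:3];t=E[:3,3]
    d=R.T@np.array([(px[1]-p["cx"])/p["fx"],(px[0]-p["cy"])/p["fy"],1.]);o=-R.T@t
    return o,d/np.linalg.norm(d)
def atz(p,px,z):
    o,d=ray(p,px);return o+d*(z-o[2])/d[2]
def tri(obs):
    A=0;b=0
    for p,px in obs:
        o,d=ray(p,px);M=np.eye(3)-np.outer(d,d);A=A+M;b=b+M@o
    x=np.linalg.solve(A,b)
    res=[np.linalg.norm(np.cross(x-ray(p,q)[0],ray(p,q)[1])) for p,q in obs]
    return x,res
def proj(p,X):
    E=np.array(p["extrinsics"]);c=E[:3,:3]@X+E[:3,3]
    return np.array([p["fy"]*c[1]/c[2]+p["cy"],p["fx"]*c[0]/c[2]+p["cx"]])
def save(p,n): cv2.imwrite(n,p["pixels"][:,:,::-1])
E
cat > a.py <<'E'
from h import *
np.set_printoptions(precision=1,suppress=True)
P={n:eyes.read_camera(n) for n in("scene","top","wrist")}
for n in P: save(P[n],f"pics/{n}0.png"); print(n,np.array(P[n]["extrinsics"]).round(2).tolist(),P[n]["fx"])
for nm in ["clip","clip_levers","tray_edge","tray","stand","cap_red","cap_black","res_red_neck","res_red","coder"]:
    ob=[];s=[]
    for n in P:
        r=eyes.spot_point(nm,P[n])
        if r:
            s.append((n,round(r[0]["score"],2),np.round(r[0]["centre"],1).tolist()))
            if n!="wrist" and r[0]["score"]>.3: ob.append((P[n],r[0]["centre"]))
    print(nm,s)
    if len(ob)>1: x,e=tri(ob);print("   ",x,np.array(e))
print(env.state(),env.pinch_z)
cv2.imwrite("pics/both0.png",np.vstack([cv2.resize(P[n]["pixels"][:,:,::-1],(480,300)) for n in("scene","top")]))
E
python3 a.py
```

```text
pics
scene [[0.39, 0.92, 0.0, -201.41], [0.79, -0.33, -0.52, -373.54], [-0.48, 0.21, -0.85, 1334.5], [0.0, 0.0, 0.0, 1.0]] 402.9526687816814
top [[0.01, -1.0, 0.01, -33.1], [-0.99, -0.01, -0.16, 560.41], [0.16, -0.01, -0.99, 1219.35], [0.0, 0.0, 0.0, 1.0]] 483.965707881144
wrist [[0.38, 0.93, -0.0, -625.03], [0.89, -0.37, 0.26, -28.66], [0.24, -0.1, -0.97, 390.94], [0.0, 0.0, 0.0, 1.0]] 315.22571563012326
clip [('scene', 0.61, [238.1, 219.9]), ('top', 0.66, [223.5, 426.6])]
    [ 509.1 -281.6   78.1] [6.1 6.1]
clip_levers [('scene', 0.79, [232.9, 218.3]), ('top', 0.73, [220.4, 427.0])]
    [ 512.9 -277.7  108.8] [4.5 4.5]
tray_edge [('scene', 0.77, [184.4, 355.2]), ('top', 0.96, [233.8, 275.7])]
    [481.   96.1  55.3] [1.4 1.4]
tray [('scene', 0.97, [221.1, 368.1]), ('top', 0.63, [200.9, 276.8])]
    [573.3  97.3   6.6] [1.2 1.2]
stand [('scene', 0.91, [252.5, 232.3]), ('top', 0.83, [224.2, 411.5])]
    [ 515.7 -264.    -4.2] [1.1 1.1]
cap_red [('scene', 0.6, [224.6, 345.7]), ('top', 0.54, [186.6, 309.9])]
    [598.9  11.2  89.8] [3.3 3.3]
cap_black [('scene', 0.89, [202.6, 408.3]), ('top', 0.86, [187.3, 237.4])]
    [596.4 192.6  74.7] [1.2 1.2]
res_red_neck [('scene', 0.67, [222.5, 346.8]), ('top', 0.8, [184.6, 309.6])]
    [601.3  11.9 103.7] [3.6 3.6]
res_red [('scene', 0.79, [237.2, 350.3]), ('top', 0.95, [189.9, 309.2])]
    [604.2  19.1  26. ] [8.4 8.4]
coder [('scene', 0.86, [323.3, 203.3]), ('top', 0.88, [166.4, 450.7])]
    [ 672.  -371.7   14.2] [0.5 0.5]
{'t': 1.65, 'joints': array([ 1.1,  0.5,  1.6,  0. ,  1.1, -0.1]), 'qvel': array([ 0., -0., -0.,  0.,  0.,  0.]), 'tau': array([  0. , -61.2, -25.8,   0.1,   0. ,   0. ]), 'eef_pos': array([236.3, 578.6, 214.7]), 'tcp_rot': array([3.1, 0. , 2.8]), 'ft_force': array([-0.3, -0. , -0.2]), 'moment': array([0., 0., 0.]), 'grip_force': 0.0, 'opening': 1.0002767393213399} -18.8
```

View picture.

View pics/scene0.png

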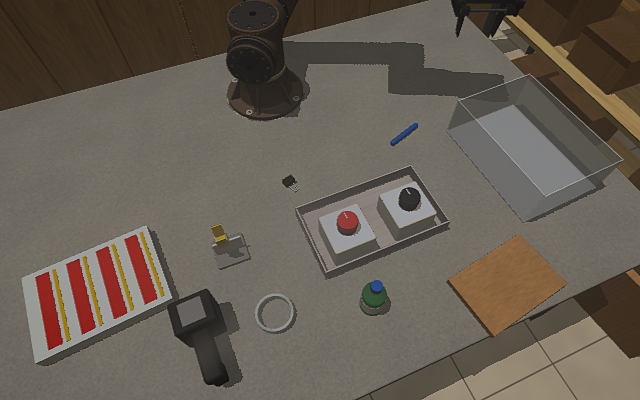

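View pics/top0.png

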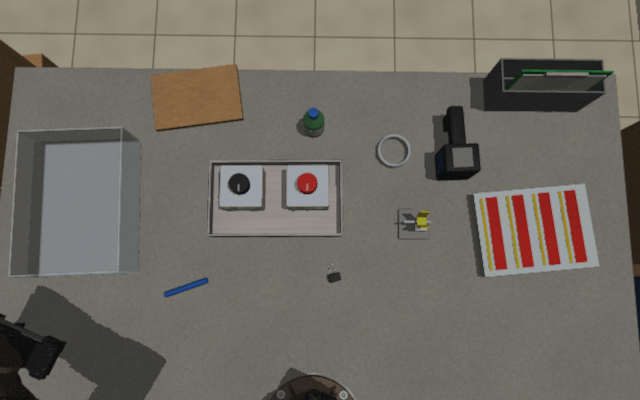

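```bash
python3 -c "
from cell import env
print(env.state()['tcp_rot'],env.state()['t'])"
python3 - <<'E'
import cv2
a=cv2.imread('pics/top0.png')[190:270,380:480]
b=cv2.imread('pics/scene0.png')[200:280,180:280]
import numpy as np
cv2.imwrite('pics/crop0.png',np.hstack([cv2.resize(a,(400,320)),cv2.resize(b,(400,320))]))
E
```

```text
[3.14145574e+00 1.22191495e-05 2.75380307e+00] 1.65
```

View pics/crop0.png

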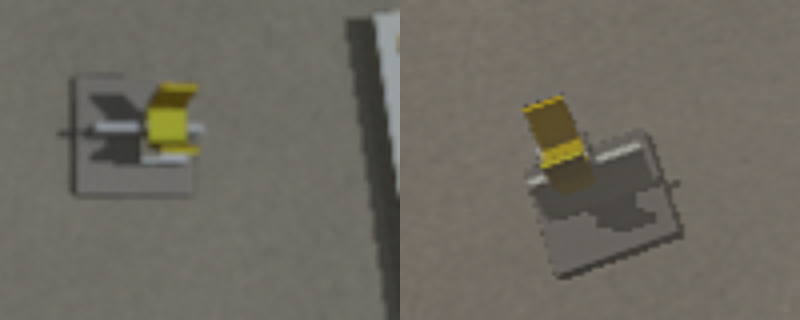

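The top view (right = −y) shows the tray at columns 209–341, rows 160–236. The red cap is at (183, 308) and the black cap at (184, 239). The stand is at (224, 413), with the clip near its right end at (222, 424) and the pod facing the robot. Tray and stand are both at about yaw 0. I'll work out the first leg next, stopping over the tray for a wrist view.

```bash
cat > plan.py <<'E'
from h import *
# work out shifts/turns in tool units towards waypoints; start = commanded pose (p,yaw)
def plan(p,yaw,wps,step=58):
    p=np.array(p,float)
    for w,yt,n in wps:
        w=np.array(w,float); n=n or int(np.ceil(max(np.linalg.norm(w-p)/step,abs(yt-yaw)/np.radians(5)-1e-3)))
        for k in range(n,0,-1):
            c,s=np.cos(yaw),np.sin(yaw)
            R=np.array([[c,s,0],[s,-c,0],[0,0,-1]]).T  # rows->world cols
            R=np.array([[c,s,0],[s,-c,0],[0,0,-1]])
            d=np.round(R@((w-p)/k)/60,2); t=np.round(np.clip(-(yt-yaw)/k/np.radians(5),-1,1),2)
            p=p+R.T@d*60; yaw-=t*np.radians(5)
            print([d.tolist(),float(t)],end=" ")
        print("->",p.round(1),round(yaw,4))
E
python3 - <<'E'
from plan import *
p=eyes.read_camera("wrist");s=env.state()
E=np.array(p["extrinsics"]);c=-E[:3,:3].T@E[:3,3];y=s["tcp_rot"][2]
R=np.array([[np.cos(y),np.sin(y),0],[np.sin(y),-np.cos(y),0],[0,0,-1]])
print("cam in tool",(R@(c-s["eef_pos"])).round(1),(R@E[:3,:3].T).round(2))
plan(s["eef_pos"],y,[([340,420,270],y-.44,5),([420,100,290],1.5708,None),([430,90,290],1.5708,1)])
E
```

```text
cam in tool [  72.5    0.7 -170.1] [[-0.   -0.97 -0.26]
 [ 1.   -0.   -0.  ]
 [ 0.   -0.26  0.97]]
[[-0.52, -0.36, -0.18], 1.0] [[-0.55, -0.31, -0.19], 1.0] [[-0.57, -0.26, -0.18], 1.0] [[-0.6, -0.21, -0.19], 1.0] [[-0.61, -0.17, -0.18], 1.0] -> [339.8 419.8 269.9] 2.3175
[[-0.54, -0.29, -0.04], 0.95] [[-0.56, -0.25, -0.04], 0.95] [[-0.58, -0.2, -0.04], 0.95] [[-0.59, -0.15, -0.04], 0.95] [[-0.6, -0.1, -0.04], 0.95] [[-0.61, -0.06, -0.03], 0.95] [[-0.61, -0.0, -0.04], 0.95] [[-0.61, 0.05, -0.03], 0.95] [[-0.6, 0.09, -0.04], 0.96] -> [420.   99.8 290.3] 1.5705
[[-0.16, 0.17, 0.0], -0.0] -> [430.2  90.2 290.3] 1.5705
```

```bash
python3 -m inch '[[[-0.52,-0.36,-0.18],1,-1],[[-0.55,-0.31,-0.19],1,-1],[[-0.57,-0.26,-0.18],1,-1],[[-0.6,-0.21,-0.19],1,-1],[[-0.61,-0.17,-0.18],1,-1],[[-0.65,-0.1,-0.04],0.95,-1],[[-0.68,-0.05,-0.04],0.95,-1],[[-0.7,0.05,-0.04],0.95,-1],[[-0.7,0.1,-0.04],0.95,-1],[[-0.7,0.2,-0.04],0.95,-1]]'
python3 - <<'E'
from plan import *
s=env.state()
plan(s["eef_pos"],s["tcp_rot"][2],[([500,50,290],1.5708,5),([520,-100,250],1.5708,3)])
E
```

```text
t: 2.95
eef_pos: [464.1, 250.9, 282.1]
tcp_rot: [3.141, -0.0, 1.9]
ft_force: [0.8, -0.5, -0.6]
opening: 1.002
grip_force: 0.0
[[-0.67, -0.1, -0.03], 0.76] [[-0.68, -0.06, -0.03], 0.75] [[-0.68, -0.01, -0.02], 0.76] [[-0.68, 0.03, -0.03], 0.75] [[-0.68, 0.07, -0.02], 0.76] -> [500.   49.8 289.9] 1.5704
[[-0.83, 0.11, 0.22], -0.0] [[-0.83, 0.11, 0.22], -0.0] [[-0.84, 0.11, 0.23], -0.0] -> [ 519.8 -100.2  249.7] 1.5704
```

```bash
cat > w.py <<'E'
import sys,pickle
from h import *
n=sys.argv[1]; names=sys.argv[2:]
np.set_printoptions(precision=1,suppress=True)
p=eyes.read_camera("wrist"); save(p,f"pics/{n}.png")
D={"pic":{k:p[k] for k in("fx","fy","cx","cy","extrinsics")},"pts":{}}
for nm in names:
    r=[q for q in eyes.spot_point(nm,p) if q["score"]>.3]
    print(nm,[(round(q["score"],2),np.round(q["centre"],1).tolist()) for q in r])
    if r: D["pts"][nm]=r[0]["centre"]
pickle.dump(D,open(f"{n}.pkl","wb"))
s=env.state();print(s["t"],s["eef_pos"],s["tcp_rot"].round(4))
E
cat > t.py <<'E'
import sys,pickle
from h import *
np.set_printoptions(precision=1,suppress=True)
Ds=[pickle.load(open(f"{n}.pkl","rb")) for n in sys.argv[1:]]
for nm in sorted(set(k for D in Ds for k in D["pts"])):
    ob=[(D["pic"],D["pts"][nm]) for D in Ds if nm in D["pts"]]
    if len(ob)>1: print(nm,*tri(ob))
E
python3 w.py w1 tray_edge cap_red res_red_neck tray cap_black
python3 -m inch '[[[-0.67,-0.1,-0.03],0.76,-1],[[-0.68,-0.06,-0.03],0.75,-1],[[-0.68,-0.01,-0.02],0.76,-1],[[-0.68,0.03,-0.03],0.75,-1],[[-0.68,0.07,-0.02],0.76,-1],[[-0.83,0.11,0.22],0,-1],[[-0.83,0.11,0.22],0,-1],[[-0.83,0.11,0.22],0,-1],[[0,0,0],0,-1],[[0,0,0],0,-1]]'
python3 w.py w2 tray_edge cap_red res_red_neck tray clip clip_levers stand
python3 t.py w1 w2
python3 - <<'E'
from plan import *
s=env.state()
plan(s["eef_pos"],s["tcp_rot"][2],[([505,-280,220],1.5708,4)])
E
```

```text
tray_edge [(0.84, [274.1, 296.8])]
cap_red []
res_red_neck []
tray [(0.71, [272.1, 359.4])]
cap_black [(0.84, [258.5, 407.1])]
3.25 [463.  252.5 281.8] [-3.1 -0.   1.9]
t: 4.5
eef_pos: [520.0, -97.3, 250.1]
tcp_rot: [-3.141, -0.0, 1.574]
ft_force: [-0.8, -0.5, 0.1]
opening: 0.999
grip_force: 0.0
tray_edge []
cap_red [(0.81, [68.8, 408.2])]
res_red_neck []
tray [(0.73, [0.0, 374.0])]
clip [(0.78, [315.7, 315.6])]
clip_levers [(0.75, [329.9, 318.3])]
stand [(0.97, [282.9, 314.3]), (0.68, [330.8, 315.7])]
4.9 [520.1 -97.8 250.2] [3.1 0.  1.6]
tray [581.4 105.7  -5.5] [np.float64(2.118081050163018), np.float64(2.1180810501629037)]
[[-0.76, -0.07, 0.13], 0.01] [[-0.76, -0.06, 0.12], 0.01] [[-0.76, -0.06, 0.13], 0.01] [[-0.76, -0.07, 0.12], 0.01] -> [ 504.8 -280.2  220.2] 1.5704
```

View pics/w2.png

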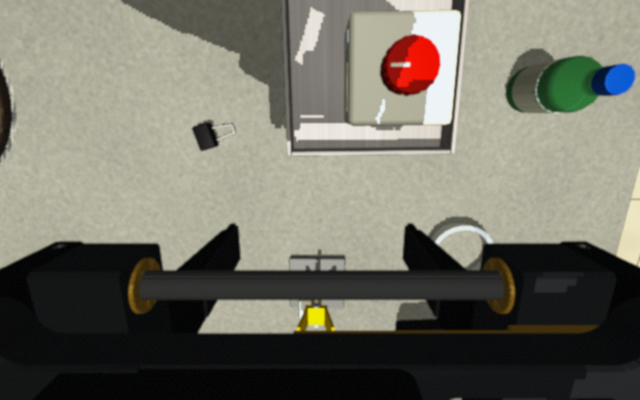

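The wrist view shows the clip at (318, 316) between the fingers, in line with the stand plate at column ~318. The tray's corner is at (153, 290) and the red cap at (65, 410). The gripper hides the lower half, so I'll measure the clip from further along −y.

```bash
python3 -m inch '[[[-0.9,-0.03,0],0,-1],[[-0.9,-0.03,0],0,-1],[[-0.9,-0.03,0],0,-1],[[-0.6,-0.03,0],0,-1],[[0,0,0],0,-1],[[0,0,0],0,-1],[[-0.35,0,0],0,-1],[[-0.35,0,0],0,-1],[[0,0,0],0,-1],[[0,0,0],0,-1]]'
python3 w.py w3 clip clip_levers stand
python3 -m inch '[[[0.8,0,0],0,-1],[[0.7,0,0],0,-1],[[0,0,0.3],0,-1],[[0,0,0.3],0,-1],[[0,0,0],0,-1],[[0,0,0],0,-1],[[0,0,0],0,-1],[[0,0,0],0,-1],[[0,0,0],0,-1],[[0,0,0],0,-1]]'
python3 w.py w4 clip clip_levers stand
python3 t.py w3 w4; python3 t.py w2 w3 w4
python3 - <<'E'
import cv2,numpy as np
a=cv2.imread('pics/w3.png')[:,220:420];b=cv2.imread('pics/w4.png')[:,220:420]
cv2.imwrite('pics/c34.png',cv2.resize(np.hstack([a,b])[0:280],(800,560)))
E
```

```text
t: 6.15
eef_pos: [513.3, -338.3, 249.8]
tcp_rot: [-3.141, -0.0, 1.573]
ft_force: [0.3, 0.3, 0.3]
opening: 1.0
grip_force: 0.0
clip [(0.92, [120.2, 321.0])]
clip_levers [(0.87, [125.9, 322.8])]
stand [(0.81, [114.9, 320.5])]
6.35 [ 513.4 -338.   250.1] [ 3.1 -0.   1.6]
t: 7.6
eef_pos: [513.2, -248.4, 214.1]
tcp_rot: [3.141, -0.0, 1.573]
ft_force: [-0.8, 0.4, 0.2]
opening: 1.002
grip_force: 0.0
clip [(0.76, [212.8, 321.3])]
clip_levers [(0.56, [221.1, 322.5])]
stand [(0.95, [185.9, 321.1])]
7.8 [ 513.2 -248.3  214. ] [-3.1 -0.   1.6]
clip [ 513.6 -272.8   81.4] [np.float64(0.1381784560829098), np.float64(0.13817845608278678)]
clip_levers [ 515.1 -278.3   91.1] [np.float64(0.1934327433942435), np.float64(0.19343274339443933)]
stand [ 513.3 -268.1  -18.8] [np.float64(0.40739866110656336), np.float64(0.4073986611065659)]
clip [ 513.6 -273.9   73. ] [np.float64(0.8021677559639829), np.float64(0.8674135655837953), np.float64(1.5905739004816333)]
clip_levers [ 515.8 -278.    93.1] [np.float64(1.4210805807503066), np.float64(0.5429044985741677), np.float64(0.9808361092556152)]
stand [ 512.4 -266.2    2.4] [np.float64(2.134447979557659), np.float64(1.8564571837440111), np.float64(3.1498775061298767)]
```

View pics/c34.png

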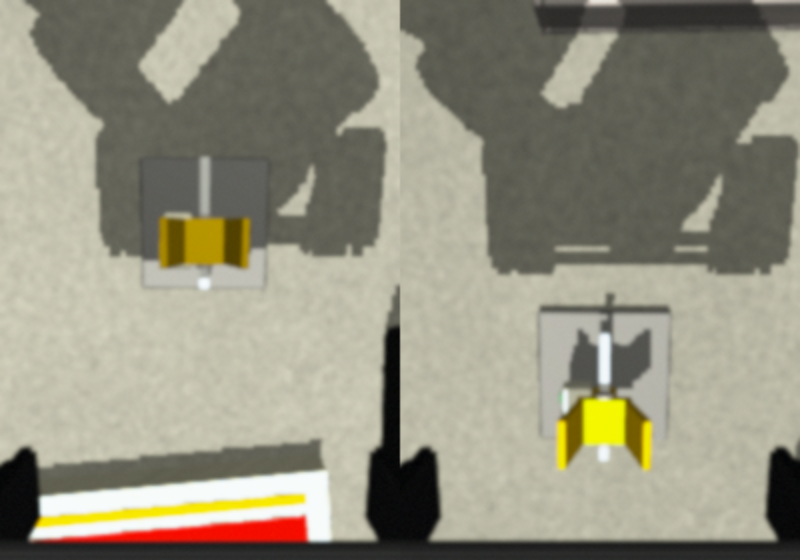

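The crops show the levers centred at column ~322.5 in both views, in line with the plate, and yaw agrees within 1°. The pod is on the robot side, and the lever rows give y ≈ −273 and x ≈ 515.5. Next I descend and squeeze.

```bash
python3 -m inch '[[[-0.41,0.04,0.3],0,-1],[[0,0,0.5],0,-1],[[0,0,0.5],0,-1],[[0,0,0.5],0,-1],[[0,0,0.43],0,-1],[[0,0,0],0,-1],[[0,0,0],0,1],[[0,0,0],0,1],[[0,0,0],0,1],[[0,0,0],0,1]]'
python3 -m inch '[[[0,0,0],0,1],[[0,0,0],0,1],[[0,0,0],0,1],[[0,0,0],0,1],[[0,0,0],0,1],[[0,0,0],0,1],[[0,0,-0.1],0,1],[[0,0,-0.1],0,1],[[0,0,-0.1],0,1],[[0,0,0],0,1]]'
```

```text
t: 9.05
eef_pos: [515.8, -273.0, 80.7]
tcp_rot: [3.141, 0.0, 1.573]
ft_force: [0.3, 0.8, 0.6]
opening: 0.634
grip_force: 0.0
t: 10.3
eef_pos: [515.9, -273.1, 98.9]
tcp_rot: [3.14, 0.001, 1.573]
ft_force: [-1.1, 0.7, -0.9]
opening: 0.271
grip_force: 29.8
```

```bash
python3 -m inch '[[[0,0,-0.5],0,1],[[0,0,-0.7],0,1],[[0.2,0,-0.6],0,1],[[0.6,-0.1,0],0,1],[[0.7,-0.1,0],0,1],[[0.8,-0.1,0],0,1],[[0.8,-0.1,0],0,1],[[0.6,0,0],0,1],[[0,0,0],0,1],[[0,0,0],0,1]]'
python3 w.py w5 tray_edge tray cap_red res_red_neck cap_black
python3 -m inch '[[[0.5,0,0],0,1],[[0.6,0,0],0,1],[[0.3,0,0],0,1],[[0,0,0],0,1],[[0,0,0],0,1],[[0,0,0],0,1],[[0,0,0],0,1],[[0,0,0],0,1],[[0,0,0],0,1],[[0,0,0],0,1]]'
python3 w.py w6 tray_edge tray cap_red res_red_neck cap_black
python3 t.py w5 w6
python3 - <<'E'
import cv2,numpy as np
a=cv2.imread('pics/w5.png');b=cv2.imread('pics/w6.png')
cv2.imwrite('pics/c56.png',np.hstack([cv2.resize(a[:,180:580],(400,400)),cv2.resize(b[:,180:580],(400,400))]))
E
```

```text
t: 11.55
eef_pos: [491.2, -51.3, 206.2]
tcp_rot: [3.141, 0.0, 1.573]
ft_force: [0.7, 0.2, -0.1]
opening: 0.268
grip_force: 29.8
tray_edge [(0.77, [26.2, 310.1])]
tray [(0.58, [35.3, 400.4])]
cap_red [(0.81, [117.1, 446.6])]
res_red_neck []
cap_black []
11.85 [491.2 -51.6 206.1] [-3.1 -0.   1.6]
t: 13.1
eef_pos: [490.9, 33.0, 206.2]
tcp_rot: [3.142, -0.0, 1.573]
ft_force: [0.8, 0.8, 0.3]
opening: 0.269
grip_force: 29.8
tray_edge [(0.7, [118.6, 309.3])]
tray [(0.78, [114.7, 396.3])]
cap_red [(0.75, [205.6, 438.9])]
res_red_neck [(0.61, [240.6, 225.3])]
cap_black [(0.8, [5.4, 456.8])]
13.4 [490.9  33.1 206.2] [ 3.1 -0.   1.6]
cap_red [606.6  17.9  79.5] [np.float64(0.39762739865575614), np.float64(0.3976273986555539)]
tray [578.8 103.8  -3.4] [np.float64(0.2280156255255098), np.float64(0.2280156255258135)]
tray_edge [480.3 100.2  48.7] [np.float64(0.898309522888536), np.float64(0.8983095228885053)]
```

View pics/c56.png

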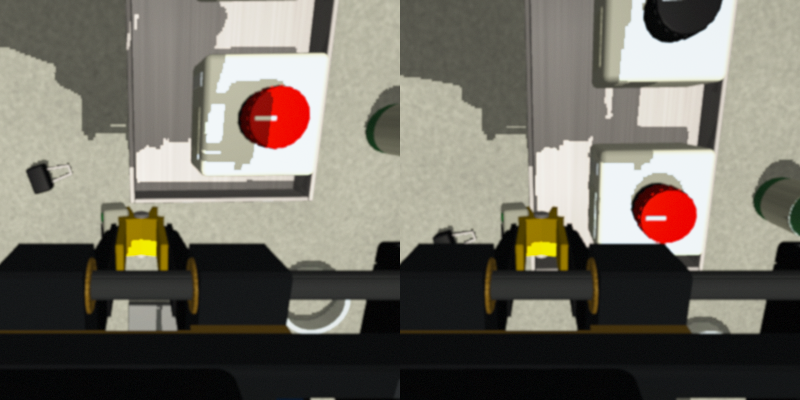

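Run:
```python
import pickle
from h import *
np.set_printoptions(precision=1,suppress=True,linewidth=200)
for n,rows in(("w5",(20,50,100,150,175)),("w6",(20,60,120,160,190))):
    D=pickle.load(open(n+".pkl","rb"))["pic"];g=cv2.imread(f"pics/{n}.png",0).astype(int)
    for r in rows: print(n,r,np.median(g[r-4:r+5,298:322],axis=0).astype(int),[atz(D,(r,c),45)[:2] for c in(307,313)])
```

```text
w5 20 [ 91  92  91  90  90  88  86  85  89 102 110 107  96  88 111 147 193 220 204 161 134 132 134 135] [array([478.2, 106.4]), array([483.9, 106.4])]
w5 50 [ 87  87  86  89  90  92  91  97 108 121 121 110 103  91 103 125 133 133 133 133 132 132 132 134] [array([477.9,  80.3]), array([483.7,  80.3])]
w5 100 [ 88  89  88  89  89  90  90  90  88  90  96 106 110 104  94  99 118 125 126 126 126 125 126 128] [array([477.4,  34. ]), array([483.4,  34. ])]
w5 150 [187 184 183 182 182 183 182 183 184 179 152 116 109 114 110  97  97 113 118 121 132 163 194 218] [array([476.9, -16. ]), array([483.2, -16. ])]
w5 175 [186 186 185 186 186 185 186 185 187 186 184 193 215 227 217 176 118 129 193 232 238 238 237 237] [array([476.6, -42.6]), array([483. , -42.6])]
w6 20 [ 89  90  90  89  88  88  88  95 105 109 104  88  85 106 125 131 132 131 130 130 131 133 134 135] [array([477.9, 190.7]), array([483.6, 190.7])]
w6 60 [ 88  88  87  87  87  87  87  89  96 105 109 103  89  91 114 129 133 133 132 130 131 132 134 135] [array([477.5, 155.6]), array([483.4, 155.6])]
w6 120 [ 90  89  90  91  91  92  91  89  84  86  99 107 104  88  83 101 119 124 124 124 123 122 124 125] [array([476.9,  98.8]), array([483. ,  98.8])]
w6 160 [180 182 182 180 178 177 178 178 174 153 120 106 107 104  90  86 104 140 195 231 237 236 236 237] [array([476.4,  57.8]), array([482.8,  57.8])]
w6 190 [175 175 173 174 175 177 178 179 179 175 169 180 203 209 187 143 132 190 230 237 236 236 235 237] [array([476.1,  25.2]), array([482.6,  25.2])]
```

Profiles put the near wall's top line at x ≈ 479.3 at y = 100, nearly parallel to the tool (0.01 rad off). Its height, 48.7 by triangulation, agrees with 45. Next I place the clip there.

```bash
python3 -m inch '[[[0.5,-0.1,0],0,1],[[0.55,-0.09,0.2],0,1],[[0,0,0.5],0,1],[[0,0,0.6],0,1],[[0,0,0.5],0,1],[[0,0,0.2],0,1],[[0,0,0],0,1],[[0,0,0.1],0,1],[[0,0,0.1],0,1],[[0,0,0],0,1]]'
python3 -m inch '[[[0,0,0],0,1],[[0,0,0.12],0,1],[[0,0,0],0,1],[[0,0,0],0,1],[[0,0,0],0,1],[[0,0,0],0,1],[[0,0,0],0,1],[[0,0,0],0,1],[[0,0,0],0,1],[[0,0,0],0,1]]'
python3 - <<'E'
from h import *
a=eyes.read_camera("top");b=eyes.read_camera("scene")
cv2.imwrite("pics/pl.png",np.hstack([cv2.resize(q[:,:,::-1],(400,400)) for q in (a["pixels"][180:280,225:325],b["pixels"][140:240,300:400])]))
E
```

```text
t: 14.65
eef_pos: [479.3, 96.0, 74.2]
tcp_rot: [-3.142, -0.0, 1.573]
ft_force: [0.5, 1.0, -1.1]
opening: 0.269
grip_force: 29.8
t: 15.9
eef_pos: [479.4, 96.0, 67.0]
tcp_rot: [3.142, -0.0, 1.573]
ft_force: [-1.2, -0.2, -0.3]
opening: 0.271
grip_force: 29.8
```

View pics/pl.png

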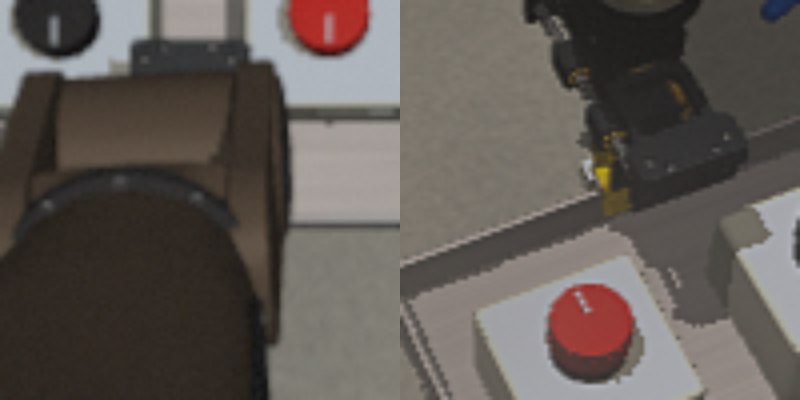

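The scene crop shows one yellow jaw inside the wall and the pod outside, so the clip straddles the wall with no contact force. I'll open to about 70 mm, rise, and back off toward −y for a check.

```bash
python3 -m inch '[[[0,0,0],0,0.2],[[0,0,0],0,0],[[0,0,0],0,-0.4],[[0,0,0],0,-0.45],[[0,0,0],0,-0.45],[[0,0,0],0,-0.45],[[0,0,-0.3],0,-0.45],[[0,0,-0.6],0,-0.45],[[0,0,-0.8],0,-0.45],[[0,0,-0.7],0,-0.45]]'
python3 -m inch '[[[-0.6,0.3,0],0,-1],[[-0.7,0.3,0],0,-1],[[-0.7,0.3,0],0,-1],[[-0.7,0.3,0],0,-1],[[-0.5,0.2,0],0,-1],[[0,0,0],0,-1],[[0,0,0],0,-1],[[0,0,0],0,-1],[[0,0,0],0,-1],[[0,0,0],0,-1]]'
python3 w.py w7 clip clip_levers cap_red tray_edge
python3 - <<'E'
from h import *
b=eyes.read_camera("scene");a=cv2.imread("pics/w7.png")
for n in("clip","clip_levers"): print(n,eyes.spot_point(n,b)[:1])
cv2.imwrite("pics/pl2.png",np.hstack([cv2.resize(a[:260,150:550],(500,325)),cv2.resize(b["pixels"][150:230,310:380,::-1],(285,325))]))
E
```

```text
t: 17.25
eef_pos: [479.3, 96.0, 212.7]
tcp_rot: [3.141, -0.0, 1.573]
ft_force: [-0.5, -0.2, 0.8]
opening: 0.724
grip_force: 0.0
t: 18.5
eef_pos: [563.8, -95.4, 211.2]
tcp_rot: [3.141, -0.0, 1.574]
ft_force: [-0.2, 0.2, -0.2]
opening: 1.003
grip_force: 0.0
clip []
clip_levers []
cap_red [(0.64, [63.6, 367.1])]
tray_edge []
18.75 [563.8 -95.8 211. ] [ 3.1 -0.   1.6]
clip [{'centre': [183.0, 352.0], 'score': 0.66}]
clip_levers [{'centre': [176.2, 353.0], 'score': 0.52}]
```

View pics/pl2.png

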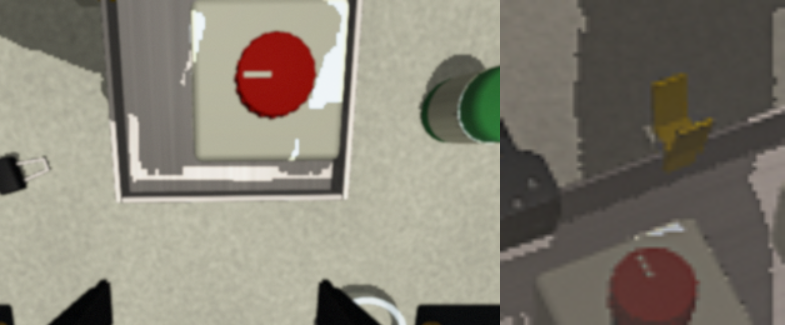

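The clip stands upright on the wall, its levers up and one jaw inside (scene crop ≈ (680, 130)). The red cap shows in the wrist view at about (60, 370). Next I fit the cap silhouette over several wrist views.

```bash
cat > fit.py <<'E'
import pickle,sys
from h import *
from scipy.optimize import minimize
np.set_printoptions(precision=2,suppress=True)
V=[]
for n in sys.argv[1:]:
    im=cv2.imread(f"pics/{n}.png").astype(int);m=(im[...,2]>70)&(im[...,1]<.45*im[...,2])&(im[...,0]<.45*im[...,2])
    m=cv2.morphologyEx(m.astype(np.uint8),cv2.MORPH_CLOSE,np.ones((7,7)))
    k,l,s,_=cv2.connectedComponentsWithStats(m);i=1+np.argmax(s[1:,4])
    D=pickle.load(open(n+".pkl","rb"))["pic"];V.append((D,(l==i).astype(np.uint8)))
    print(n,s[i])
a=np.linspace(0,2*np.pi,48)
def cost(q,vs):
    c=0
    for D,m in vs:
        P=[proj(D,np.array([q[0]+25*np.cos(t),q[1]+25*np.sin(t),q[2]+h]))[::-1] for t in a for h in(0,24)]
        hull=cv2.convexHull((np.array(P)*16).astype(np.int32));g=np.zeros_like(m)
        cv2.fillConvexPoly(g,hull,1,shift=4);c+=1-(g&m).sum()/(g|m).sum()
    return c
for vs in [V]+[[v] for v in V]:
    r=minimize(cost,[604,13,92],args=(vs,),method="Nelder-Mead",options=dict(initial_simplex=[[604,13,92],[610,13,92],[604,20,92],[604,13,102]]))
    r2=minimize(lambda q:cost([*q,92],vs),[604,13],method="Nelder-Mead",options=dict(initial_simplex=[[604,13],[610,13],[604,20]]))
    print(r.x,r.fun/len(vs),"z=92:",r2.x,r2.fun/len(vs))
E
python3 fit.py w2 w5 w7
```

```text
w2 [ 384   35   56   59 2527]
w5 [ 426   85   64   64 3109]
w7 [ 339   26   63   68 3184]
[604.41  18.62  83.55] 0.11139512505514382 z=92: [601.43  17.39] 0.149763613277524
[609.2   21.38  68.33] 0.04528012279355331 z=92: [602.01  16.94] 0.1390119250425894
[614.45  17.66  66.24] 0.07233384853168467 z=92: [600.99  17.43] 0.16176867080075497
[604.81  20.29  76.54] 0.06494661921708189 z=92: [602.51  16.69] 0.13856562922868743
```

```bash
sed -i 's/>70)/>28)/; s/\.45\*/.5*/g' fit.py; python3 fit.py w2 w5 w7
python3 - <<'E'
from h import *
for n in("w5","w7"):
    im=cv2.imread(f"pics/{n}.png")
    r={"w5":117,"w7":60}[n]; print(n,[tuple(int(v) for v in im[r,c][::-1]) for c in (range(410,436,2) if n=="w5" else range(330,352,2))])
E
```

```text
w2 [ 382   35   58   60 2655]
w5 [ 420   85   70   64 3402]
w7 [ 338   25   64   69 3372]
[604.56  18.79  82.82] 0.05317917465597862 z=92: [601.54  17.62] 0.09317503618594374
[607.07  20.34  74.33] 0.01570093457943922 z=92: [602.01  16.89] 0.09570844686648505
[607.3   17.78  79.37] 0.019163763066202044 z=92: [601.02  17.58] 0.08279395900755127
[603.29  18.53  84.88] 0.0447972781400624 z=92: [602.37  16.94] 0.0898785425101215
w5 [(187, 186, 165), (187, 185, 163), (187, 186, 164), (177, 177, 156), (77, 77, 67), (35, 2, 0), (54, 6, 1), (57, 5, 4), (84, 8, 8), (85, 8, 7), (122, 8, 0), (145, 15, 9), (147, 80, 67)]
w7 [(183, 182, 161), (183, 181, 161), (182, 181, 159), (172, 165, 146), (122, 69, 59), (118, 10, 5), (144, 18, 12), (159, 83, 72), (184, 169, 149), (185, 178, 158), (187, 180, 158)]
```

```bash
python3 -m inch '[[[0.35,0.35,0],0,-1],[[0.35,0.3,0],0,-1],[[0,0,0],0,-1],[[0,0,0],0,-1],[[0,0,0],0,-1],[[0,0,0],0,-1],[[0,0,0],0,-1],[[0,0,0],0,-1],[[0,0,0],0,-1],[[0,0,0],0,-1]]'
python3 w.py w8 cap_red; python3 fit.py w8; python3 fit.py w5 w7 w8 | tail -4 | head -1; python3 t.py w5 w6 w7 w8
```

```text
t: 20.15
eef_pos: [602.7, -53.7, 211.0]
tcp_rot: [3.142, -0.0, 1.573]
ft_force: [0.6, -0.1, 0.2]
opening: 0.996
grip_force: 0.0
cap_red [(0.73, [115.7, 320.8])]
20.25 [602.7 -53.7 211. ] [-3.1 -0.   1.6]
w8 [ 291   83   61   62 2861]
[602.72  18.14  78.61] 0.01834544825199036 z=92: [602.77  17.44] 0.08740031897926637
[602.72  18.14  78.61] 0.01834544825199036 z=92: [602.77  17.44] 0.08740031897926637
[603.41  18.15  86.37] 0.05653516783574638 z=92: [602.45  17.43] 0.08938674660577935
cap_red [603.8  18.4  85.9] [np.float64(0.33903220386903726), np.float64(1.6213420433216506), np.float64(0.7027784506160941), np.float64(1.981306883178981)]
tray [578.8 103.8  -3.4] [np.float64(0.2280156255255098), np.float64(0.2280156255258135)]
tray_edge [480.3 100.2  48.7] [np.float64(0.898309522888536), np.float64(0.8983095228885053)]
```

```bash
python3 -m inch '[[[0.6,0,0],0,-1],[[0.59,0,0.3],0,-1],[[0,0,0.5],0,-1],[[0,0,0.6],0,-1],[[0,0,0.4],0,-1],[[0,0,0.13],0,-1],[[0,0,0],0,-1],[[0,0,0],0,1],[[0,0,0],0,1],[[0,0,0],0,1]]'
python3 -m inch '[[[0,0,0],0,1],[[0,0,0],0,1],[[0,0,0],0,1],[[0,0,0],0,1],[[0,0,0],0,1],[[0,0,0],-0.6,1],[[0,0,0],-0.6,1],[[0,0,0],-0.6,1],[[0,0,0],0,1],[[0,0,0],0,1]]'
python3 -c "
from cell import env;s=env.state();print(s['moment'],s['ft_force'],s['tcp_rot'],s['opening'])"
```

```text
t: 21.5
eef_pos: [602.8, 17.6, 95.8]
tcp_rot: [3.141, -0.0, 1.573]
ft_force: [0.2, -0.5, 0.3]
opening: 0.742
grip_force: 0.0
t: 22.75
eef_pos: [602.6, 17.7, 95.3]
tcp_rot: [3.141, -0.0, 1.729]
ft_force: [-0.2, 0.3, 1.1]
opening: 0.516
grip_force: 30.0
[-0.01985419  0.0155812   0.00116255] [-0.18082579  0.33045411  1.11435318] [ 3.14136563e+00 -2.91886950e-05  1.72907454e+00] 0.5163096423416466
```

```bash
python3 -m inch '[[[0,0,0],-0.6,1],[[0,0,0],-0.6,1],[[0,0,0],-0.6,1],[[0,0,0],0,1],[[0,0,0],0,1],[[0,0,0],0,1],[[0,0,0],0,1],[[0,0,0],0,1],[[0,0,0],0,1],[[0,0,0],0,1]]'
python3 -c "
from cell import env;s=env.state();print(s['moment'],s['ft_force'],s['tcp_rot'],s['opening'])"
```

```text
t: 24.0
eef_pos: [602.6, 17.7, 95.3]
tcp_rot: [3.141, -0.0, 1.887]
ft_force: [0.1, -0.6, 1.8]
opening: 0.521
grip_force: 30.0
[-0.13666533 -0.03141023 -0.0369956 ] [ 0.08527921 -0.60927754  1.79137311] [ 3.14139810e+00 -1.15200125e-05  1.88716988e+00] 0.5214925646906242
```

```bash
python3 -m inch '[[[0,0,0],-1,1],[[0,0,0],-1,1],[[0,0,0],-1,1],[[0,0,0],-1,1],[[0,0,0],-1,1],[[0,0,0],0,1],[[0,0,0],0,1],[[0,0,0],0,1],[[0,0,0],0,1],[[0,0,0],0,1]]'
python3 -c "
from h import *
s=env.state();print(s['moment'],s['ft_force'],s['tcp_rot'],s['opening'])
q=[eyes.read_camera(n)['pixels'][:,:,::-1] for n in('scene','top')]
cv2.imwrite('pics/tw.png',np.hstack([cv2.resize(q[0][190:250,310:390],(400,300)),cv2.resize(q[1][150:210,270:350],(400,300))]))"
```

```text
t: 25.25
eef_pos: [602.6, 17.7, 95.3]
tcp_rot: [3.141, -0.0, 2.323]
ft_force: [-0.3, 0.8, 3.3]
opening: 0.521
grip_force: 30.0
[-0.04267926  0.06782469 -0.11227616] [-0.31782919  0.76065119  3.3277391 ] [ 3.14142380e+00 -3.03394969e-05  2.32316608e+00] 0.5209600554499957
```

View pics/tw.png

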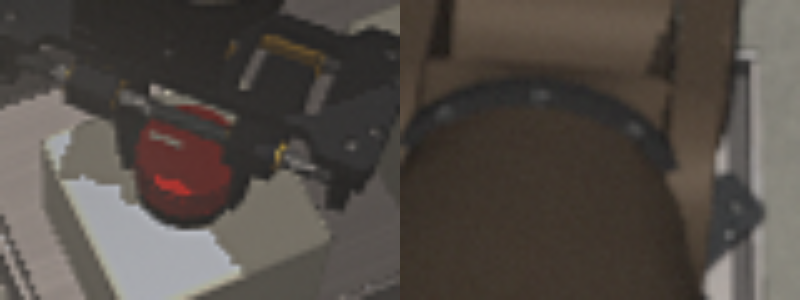

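In the scene crop the pointer now faces left and slightly up, as expected for a 0.75 rad anticlockwise turn. So the cap is turning and this is the right direction. I'll finish the turn to about 1.2 rad and start a gentle lift.

```bash
python3 -m inch '[[[0,0,0],-1,1],[[0,0,0],-1,1],[[0,0,0],-1,1],[[0,0,0],-1,1],[[0,0,0],-1,1],[[0,0,0],-0.2,1],[[0,0,0],0,1],[[0,0,-0.05],0,1],[[0,0,-0.05],0,1],[[0,0,0],0,1]]'
python3 -c "
from cell import env;s=env.state();print(s['moment'],s['ft_force'],s['tcp_rot'],s['opening'])"
```

```text
t: 26.6
eef_pos: [602.5, 17.7, 101.3]
tcp_rot: [3.141, -0.0, 2.777]
ft_force: [0.9, -0.7, -0.7]
opening: 0.519
grip_force: 30.0
[-0.02366734  0.00526338 -0.02970268] [ 0.87661866 -0.69734203 -0.74993687] [ 3.14148694e+00 -1.52865120e-05  2.77700215e+00] 0.5187325021435308
```

```bash
python3 -m inch '[[[0,0,-0.1],0,1],[[0,0,-0.2],0,1],[[0,0,-0.3],0,1],[[0,0,-0.4],0,1],[[0,0,-0.4],0,1],[[0,0,-0.2],0,1],[[0,0,0],0,1],[[0,0,0],0,1],[[0,0,0],0,1],[[0,0,0],0,1]]'
python3 -c "
from h import *
q=eyes.read_camera('scene')
print(env.state()['ft_force'],eyes.spot_point('cap_red',q)[:1],eyes.spot_point('clip',q)[:1])
cv2.imwrite('pics/end.png',cv2.resize(q['pixels'][120:270,280:460,::-1],(720,600)))"
```

```text
t: 27.85
eef_pos: [602.5, 17.7, 196.7]
tcp_rot: [-3.141, -0.001, 2.777]
ft_force: [-0.7, -0.4, -0.7]
opening: 0.525
grip_force: 30.0
[ 0.33798946  0.40072187 -1.03918503] [{'centre': [199.9, 344.5], 'score': 0.73}] [{'centre': [184.2, 352.1], 'score': 0.56}]
```

View pics/end.png

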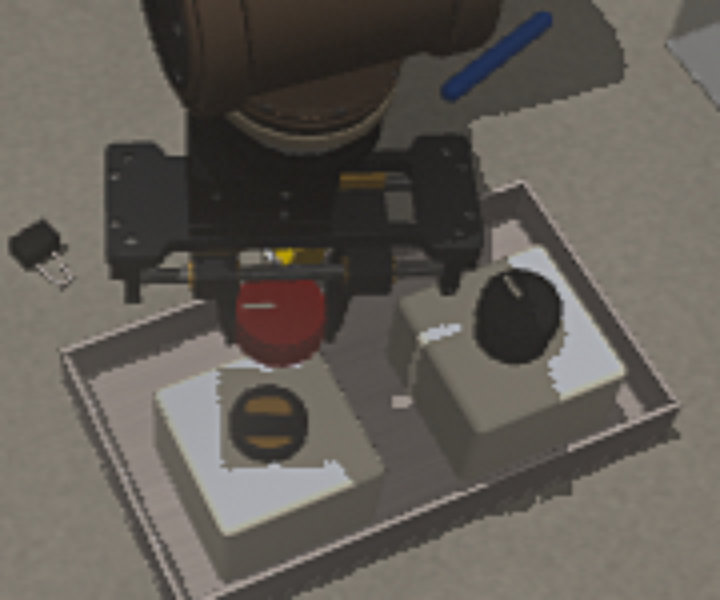

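The red cap is held upright about 100 mm above the open neck at (425, 268) in the crop. The clip is still on the edge behind the gripper, and the black cap is untouched.

```bash
python3 -c "
from cell import env;print(env.job_done())"
```

```text
the job is handed in; nothing more can be done
None
```

The sensor clip is shut upright on the tray's near edge and released; the red cap then unscrewed anticlockwise and is held upright and still about 10 cm above its seat, and the job was handed in at about 28 s.

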